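# Close and pin a clamshell dish clamp

### The arm

A 6-joint arm with a two-finger parallel gripper is mounted at the origin on a cart in front of the work surface, level with it; the furniture and walls round the work are solid. World frame = base frame: x ahead of the robot, y to its left, z up, the work surface at z = 0. Lengths are in m, angles in rad, forces in N, time in s.
With the tool pointing down it reaches from about 0.35 to 0.775 m from the base axis. Payload 5.5 kg.
Tool frame: the origin (TCP) lies between the finger pads; the fingertips stand 17 mm ahead of it and the grasp point (between the pads) lies 2 mm behind it (env.finger_overhang is the distance from the TCP to the fingertips, in m); z points along the fingers, y is the line along which they close (so a half turn about z gives the same grasp; the last joint's range is limited). The gripper opens to 85 mm and grips with 20 to 120 N. Pads are 22 mm wide; open, the fingers measure 114 mm over their backs; the gripper's body (76 mm by 85 mm) begins 54 mm behind the grasp point. The pads swing forward as they close: fully open they stand 13 mm farther back than shut.
Start: joints at [-1.421, 0.313, 0.046, 1.304, 0, 1.431], TCP at [0.164, -0.551, 0.219] pointing down, gripper open.
Joint ranges: [-2.76, 2.76], [-0.86, 1.69], [-1.03, 1.26], [-2.2, 2.34], [-1.47, 1.5], [-3.14, 3.14]. Speed limits (rad/s): [2.57, 2.57, 3.14, 3.14, 3.14, 3.14].

### API

Orientations are given as a unit quaternion [w, x, y, z].
In Python, from workcell import env gives the robot as it stands. The module is installed in compiled form; this text tells all that it offers.
- The arm moves only by the shell command python3 -m pendant 'ROWS' [FORCE]. ROWS is JSON, a list of rows, each a list of 5 numbers: the gripper's target within -1 to 1 (fully open at 1, half-way at 0, shut at -1), then the shift along the tool's x, y, z in m, then the turn about the tool's z in rad. A call has 1 to 8 rows; each row shifts and turns the commanded pose from where the row before left it, along the tool's axes as they then stand; what a row does not reach is not made up. A row lasts 1/8 s, in which the tool goes at most 62.5 mm and 10.7 degrees, less where a joint would pass 70% of its speed; a pose out of reach is approached as far as the arm can. A call with a gripper value outside its range is refused whole. The fingers move at their own pace and stop on an object; FORCE is the grip in N (left out, the last holds). Time passes only in rows, so rows that do not move let the fingers close. It gives the time, the measured TCP pose, the force, the opening and the grip force at its end, in the units of the state.
- env.get_state(): the state, without advancing time (a new reading comes with each control period).
- env.read_camera(name): name is "scene" or "top"; returns the picture (420x560x3 uint8, red, green, blue); there is no depth.
- env.calibration(name): a dict with "K" (3x3 intrinsics, pixels), "distortion" ([k1, k2, p1, p2, k3] as OpenCV has them; the pictures are not rectified), "T" (4x4, takes a point from camera to world coordinates). Camera axes: x right, y down, z forward; pixel columns grow to the right and rows downward; lengths in m; the calibration is good to about 2 mm. A picture is of the moment at which its call begins. calibration takes no time and is no camera call.
- env.hand_in(): hands the job in; it is judged then, once.
Trained networks look in the newest picture that a camera, given by its name, has taken for a name from the list of things; names that differ only in an ending like _2 or _b are one class to them, and where a whole thing is asked for, a point or a joint stands for the part that bears it (a point fixed in the world has none). Each returns a list of dicts, best first, with "score" (0 to 1); they miss things now and then, are a little off and sometimes report something else, mostly with a low value. They report only what shows in the picture. A call takes as long as a camera call. They do not tell look-alikes from the thing itself.
- env.recognise(camera, label): "centre" ([column, row] in pixels, amid what is visible of it).
The state is a dict: "clock": time; "joint_pos": joint angles; "qvel": joint speeds; "tau": joint torques, N m; "tcp_pos": TCP position; "orientation": TCP orientation; "wrist_force": force on the tool from outside, world axes, zero at the start; "ft_torque": the same for the moment, N m; "finger_gap": finger opening in m; "grip_force": force on a finger pad.
Only numpy, scipy, OpenCV 4.12 (cv2) and the standard library are available. Lean on these libraries where they do the work, as an engineer would, in place of code of your own. Each camera call takes 0.05 s, during which the arm holds its last target. There are 200 camera calls.

### The job

A petri dish lies loaded in the open clamshell clamp: swing the blue lid down over it, then take the red-handled pin from its grey holder and push it through the hole in the lid's nose into the matching hole in the base. Bear down with the pin's collar on the lid, against the sprung pad inside, until the lid is fully shut, and finish like that: still holding the pin pressed down so that the two halves stay shut. Leave the wash bottle, the spare dish and the beaker where they stand.

Things in the scene. Friction and masses are not known exactly. Their poses are not given: they have to be found in the camera images.
- jig: lower half of the clamp, an aluminium block 170 (x) x 120 (y) x 40 mm high, fixed to the worktop. Origin: centre of its underside. Its -x end (nose, with the pin hole) points roughly to the robot, the hinge is at its +x end, z up. A petri dish (59 mm wide) lies in a round nest 17 mm deep in its top, centred 5 mm to +x of the origin.
- jig_lid (a joint): blue lid's hinge, rad: 0 = flat on the base, fully shut; grows as it opens (stop 1.5). Flat plate 110 mm wide, 10 thick, reaching 161 mm from the axis; underside in the plane of the axis. Stiff: stays where left, about 2 N at the nose moves it. A sprung pad meets the dish at about 0.07; let go, it springs back to 0.02 to 0.05, and 5 to 6 N down at the nose shuts it.
- lid_hinge (a point): point on the hinge axis, at mid-width, 40 mm above the worktop, at the +x end of the base, fixed; its axes are those of the base, the hinge axis is its y.
- lid_hole (a point): centre of the mouth of the hole in the lid's nose (its last 36 mm, a steel bar), on the lid's outer (top) face, 143 mm from the hinge axis; moves with the lid, its z is the lid's outer normal. Straight hole 12 mm wide with a 2 mm chamfer through the 10 mm thick nose.
- base_hole (a point): centre of the mouth of the pin hole in the top face of the base, 40 mm above the worktop, z up; 12 mm wide with a 2 mm chamfer, 30 mm deep; directly under the lid's hole when the lid is shut.
- petri_dish_a: the loaded petri dish in the clamp, clear, 59 mm wide, 15 mm high; origin at the centre of its underside.
- pin_holder: grey block 60 x 60 x 45 mm high, fixed to the worktop, with a 12 mm hole 40 mm deep in the middle of its top, in which the pin stands; origin at the centre of its underside.
- pin: steel pin with a red, black-ringed handle, standing upright in the holder, about 60 g. Origin at its lower tip, z along it to the handle. Shank 10 mm wide and 32 mm long, tapering to 5 mm over the lowest 8 mm; then a collar 24 mm wide and 4 mm thick (underside 32 mm above the tip), which rests on the holder; then a round handle 16 mm wide and 42 mm long, top 78 mm above the tip.
- pin_tip (a point): the pin's lower tip, same as its origin.
- pin_handle (a point): middle of the pin's handle, on its axis, 60 mm above the tip.
- wash_bottle: bystander: white wash bottle with a blue spout, 63 x 108 x 204 mm; origin at the centre of its underside.
- petri_dish_b: bystander: spare petri dish, 59 mm wide, 15 mm high, on the worktop; origin at the centre of its underside.
- beaker_empty_b: bystander: empty glass beaker, 73 x 78 x 95 mm; origin at the centre of its underside.
Things that resemble listed ones, but are neither listed nor needed, are in the scene too. Of the things shaped like the jig, the aluminium one is meant. Leave any yellow look-alike of the petri_dish_a alone.

How it is judged:
By the outcome, as a careful person would: the job done as asked, in the order asked, and still so for the second after the job is handed in, while the arm keeps its last pose, push and grip.
It also fails if it takes over 53 s, if anything falls off the work surface, if the arm or the gripper's body presses on something with over 40 N, if the wrist force passes 120 N, or if a joint passes its speed limit or range.

## Working session

There is one attempt and no reset: what is moved stays moved. The work goes in short steps, Python scripts to look and compute and a shell command to move; the robot and the scene stay as the last step left them, time stands still between calls to the robot, and variables do not carry over. Pictures are saved under pics/ and viewed, at most 10 in all, crops included, and the job is handed in when it is done.

```bash
mkdir -p pics; cat > h.py <<'E'
import numpy as np, cv2
from workcell import env
def shot(c,name=None):
    im=env.read_camera(c)
    if name: cv2.imwrite('pics/'+name+'.png',cv2.cvtColor(im,cv2.COLOR_RGB2BGR))
    return im
def ray(c,uv):
    k=env.calibration(c);K=np.array(k['K']);T=np.array(k['T'])
    p=cv2.undistortPoints(np.array([[uv]],float),K,np.array(k['distortion'],float))[0,0]
    return T[:3,3],T[:3,:3]@np.array([p[0],p[1],1])
def atz(c,uv,z):
    o,d=ray(c,uv); return o+d*(z-o[2])/d[2]
def tri(ua,ub):
    o1,d1=ray('scene',ua);o2,d2=ray('top',ub)
    A=np.c_[d1,-d2];s=np.linalg.lstsq(A,o2-o1,rcond=None)[0]
    a=o1+d1*s[0];b=o2+d2*s[1];return (a+b)/2,np.linalg.norm(a-b)
def proj(c,P):
    k=env.calibration(c);T=np.linalg.inv(np.array(k['T']))
    r=cv2.Rodrigues(T[:3,:3])[0]
    return cv2.projectPoints(np.atleast_2d(np.array(P,float)),r,T[:3,3],np.array(k['K']),np.array(k['distortion'],float))[0][:,0]
E
python3 - <<'E'
from h import *
np.set_printoptions(precision=3,suppress=True)
for c in('scene','top'):
    shot(c,c+'0'); print(c,np.array(env.calibration(c)['T']))
    for n in('jig','jig_lid','lid_hole','base_hole','petri_dish_a','pin_holder','pin','pin_tip','pin_handle','wash_bottle','beaker_empty_b'):
        print(n,[(np.round(d['centre']).tolist(),round(d['score'],2)) for d in env.recognise(c,n)])
print(env.get_state())
E
```

```text
scene [[ 0.49  -0.382  0.784 -0.409]
 [-0.872 -0.231  0.432 -0.491]
 [ 0.017 -0.895 -0.446  0.634]
 [ 0.     0.     0.     1.   ]]
jig [([263.0, 212.0], 0.76), ([329.0, 277.0], 0.74)]
jig_lid [([332.0, 268.0], 0.93), ([267.0, 185.0], 0.8)]
lid_hole [([268.0, 183.0], 0.76), ([263.0, 215.0], 0.73), ([329.0, 268.0], 0.67)]
base_hole [([334.0, 278.0], 0.83), ([263.0, 211.0], 0.8)]
petri_dish_a [([321.0, 226.0], 0.87), ([259.0, 224.0], 0.77)]
pin_holder [([419.0, 286.0], 0.63)]
pin [([425.0, 263.0], 0.64)]
pin_tip []
pin_handle [([429.0, 264.0], 0.69)]
wash_bottle []
beaker_empty_b [([396.0, 233.0], 0.85), ([425.0, 263.0], 0.23)]
top [[-0.007 -0.998  0.068  0.464]
 [-1.     0.008  0.019  0.01 ]
 [-0.019 -0.068 -0.998  1.342]
 [ 0.     0.     0.     1.   ]]
jig [([278.0, 224.0], 0.98), ([355.0, 245.0], 0.95)]
jig_lid [([358.0, 246.0], 0.94), ([267.0, 188.0], 0.59)]
lid_hole [([266.0, 191.0], 0.65), ([356.0, 249.0], 0.57)]
base_hole [([351.0, 247.0], 0.96), ([266.0, 224.0], 0.57), ([425.0, 217.0], 0.55)]
petri_dish_a [([272.0, 213.0], 0.89), ([313.0, 166.0], 0.79), ([207.0, 246.0], 0.53), ([266.0, 190.0], 0.49)]
pin_holder [([423.0, 219.0], 0.7), ([417.0, 218.0], 0.66)]
pin [([420.0, 218.0], 0.54), ([423.0, 222.0], 0.43)]
pin_tip [([424.0, 218.0], 0.54)]
pin_handle [([421.0, 217.0], 0.4)]
wash_bottle [([160.0, 208.0], 0.91)]
beaker_empty_b [([387.0, 174.0], 0.77)]
{'clock': 1.2, 'joint_pos': array([-1.421,  0.313,  0.046,  1.304,  0.   ,  1.431]), 'qvel': array([-0.001, -0.001, -0.001,  0.   ,  0.002,  0.001]), 'tau': array([ -0.   , -48.047,  29.882,   0.   ,  -0.   ,  -0.   ]), 'tcp_pos': array([ 0.164, -0.551,  0.219]), 'orientation': array([0.   , 0.99 , 0.144, 0.   ]), 'wrist_force': array([ 0.451, -0.127, -0.118]), 'ft_torque': array([-0.   ,  0.004,  0.004]), 'grip_force': 0.0, 'finger_gap': 0.08505970826486428}
```

View pics/scene0.png

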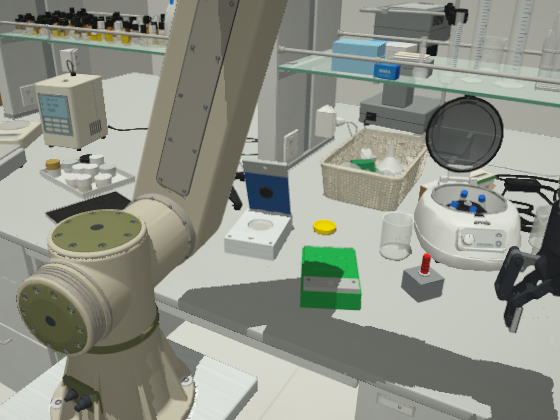

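View pics/top0.png

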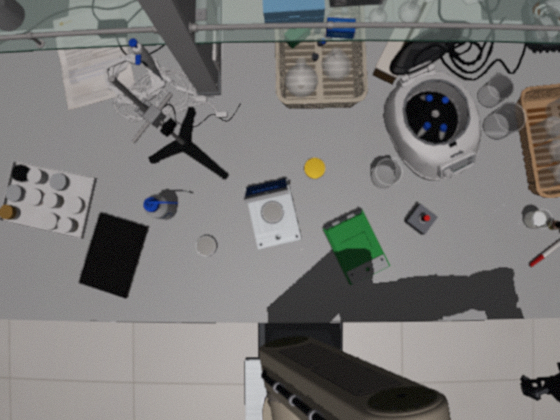

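The scene picture shows the aluminium jig with its open blue lid at (263,225), and the top picture shows it at (272,215). The candidates:
- **Jig:** aluminium at top (272,215), or the green closed look-alike at top (355,245). I choose the aluminium one.
- **Dish:** the loaded one at top (272,212), the yellow one at (315,168), or the spare at (207,246).
- **Pin:** in the grey holder at top (422,218) and scene (425,263), or the red marker at top (545,250). I choose the one in the holder.

I'll check these choices in one close crop.

```bash
python3 - <<'E'
from h import *
a=cv2.imread('pics/top0.png');b=cv2.imread('pics/scene0.png')
A=cv2.resize(a[165:265,235:335],(400,400),interpolation=cv2.INTER_CUBIC)
B=cv2.resize(a[190:250,390:450],(400,400),interpolation=cv2.INTER_CUBIC)
C=cv2.resize(b[155:265,215:300],(155*2,400))[:200]
cv2.imwrite('pics/crop.png',np.hstack([A,B]))
print(env.calibration('top')['K'],env.calibration('scene')['K'])
for uv in[(423,218),(420,218)]: print(atz('top',uv,.045),atz('top',uv,.1))
print(tri((425,263),(422,218)),tri((426,264),(424,218)))
for uv in[(272,212)]: print(atz('top',uv,.04))
E
```

```text
[[480.35368732   0.         287.08021484]
 [  0.         480.35368732 212.88656884]
 [  0.           0.           1.        ]] [[517.8319511    0.         273.20158917]
 [  0.         517.8319511  210.97330762]
 [  0.           0.           1.        ]]
[ 0.53551782 -0.33450404  0.045     ] [ 0.53248899 -0.31989839  0.1       ]
[ 0.53558604 -0.32627431  0.045     ] [ 0.53255432 -0.31201769  0.1       ]
(array([ 0.53499759, -0.32778034,  0.06920922]), np.float64(0.004878787406753398)) (array([ 0.53446853, -0.33176336,  0.06855647]), np.float64(0.0016663239930361953))
[0.55539791 0.07523208 0.04      ]
```

View pics/crop.png

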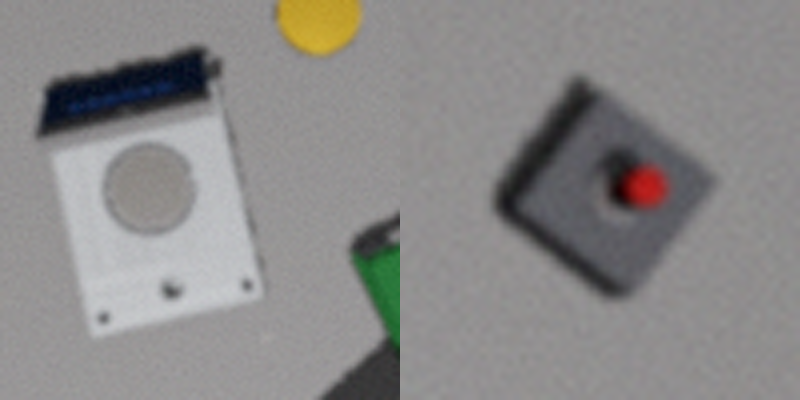

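The crop confirms the aluminium base with its blue lid open beyond it, the dish at crop (149,188) and the base hole at (172,289). The pin's red top is at (645,187) and the holder's top is centred near (616,190).

```bash
python3 - <<'E'
from h import *
np.set_printoptions(precision=4,suppress=True)
c4=lambda u,v:(235+(u+.5)/4-.5,165+(v+.5)/4-.5)
c6=lambda u,v:(390+(u-400+.5)*.15-.5,190+(v+.5)*.15-.5)
h=atz('top',c4(172,289),.04);d=atz('top',c4(149,188),.038)
print('hole',h,'dish',d,np.linalg.norm(h-d))
for p in[(93,337),(263,297)]:print('corner',atz('top',c4(*p),.04))
print('pintop',atz('top',c6(645,187),.091),'holder c',atz('top',c6(616,190),.045))
for p in[(717,180),(618,297),(515,198),(600,88)]:print('hc',atz('top',c6(*p),.045)[:2])
# scene red blob
b=cv2.imread('pics/scene0.png').astype(int)
m=(b[...,2]>150)&(b[...,1]<70)&(b[...,0]<70);m[:, :400]=0;m[:,450:]=0
ys,xs=np.nonzero(m);print('red scene',xs.mean(),ys.mean(),ys.min(),ys.max(),len(xs))
a=cv2.imread('pics/top0.png').astype(int)
m=(a[...,2]>130)&(a[...,1]<80)&(a[...,0]<80);m[:, :400]=0;m[:,450:]=0
ys,xs=np.nonzero(m);print('red top',xs.mean(),ys.mean(),len(xs),atz('top',(xs.mean(),ys.mean()),.091))
for n,c in((' lid','scene'),):pass
E
```

```text
hole [0.4877 0.0603 0.04  ] dish [0.5566 0.0757 0.038 ] 0.07057462221020389
corner [0.4556 0.114  0.04  ]
corner [ 0.4819 -0.0013  0.04  ]
pintop [ 0.5339 -0.3311  0.091 ] holder c [ 0.5353 -0.3317  0.045 ]
hc [ 0.5391 -0.3735]
hc [ 0.4918 -0.3315]
hc [ 0.5324 -0.2901]
hc [ 0.577  -0.3262]
red scene 425.79487179487177 260.4102564102564 254 273 39
red top 427.04 217.6 25 [ 0.5339 -0.333   0.091 ]
```

```bash
python3 - <<'E'
from h import *
np.set_printoptions(precision=1,suppress=True)
e=np.array([.9755,.2198,0]);n=np.array([-.2198,.9755,0]);H=np.array([.6268,.0918,.04])
a=cv2.imread('pics/top0.png');b=cv2.imread('pics/scene0.png')
P=lambda t,w:H-e*.161*np.cos(t)+n*w+np.array([0,0,.161*np.sin(t)])
for im,c,o,s in((a,'top',(235,165),4),(b,'scene',(215,145),4)):
    k=cv2.resize(im[o[1]:o[1]+100,o[0]:o[0]+100],(400,400),interpolation=cv2.INTER_CUBIC)
    for t,col in((1.5,(0,0,255)),(1.3,(0,255,255)),(1.1,(0,255,0))):
        q=proj(c,[P(t,.055),P(t,-.055),H-n*.055,H+n*.055]);print(c,t,q.ravel())
        cv2.polylines(k,[np.int32((q-o+.5)*s)],True,col,1)
    if c=='top':K=k
cv2.imwrite('pics/fit.png',np.hstack([K,k]))
E
```

```text
top 1.5 [240.3 187.5 285.  177.1 285.4 181.4 246.2 190.6]
top 1.3 [243.5 200.5 288.  190.1 285.4 181.4 246.2 190.6]
top 1.1 [246.7 213.  290.9 202.7 285.4 181.4 246.2 190.6]
scene 1.5 [247.  151.4 290.6 156.6 289.7 214.7 248.7 208.6]
scene 1.3 [242.6 157.9 287.  163.4 289.7 214.7 248.7 208.6]
scene 1.1 [238.3 166.8 283.4 172.6 289.7 214.7 248.7 208.6]
```

View pics/fit.png

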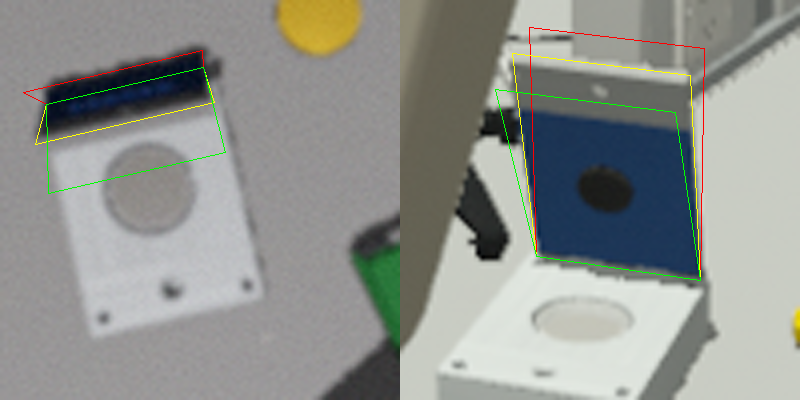

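The picture shows the projected hinge line matching. The visible nose edge at top-crop (38,135)-(210,95) fits the 1.3 rad outline, so θ≈1.3. I'll shut the fingers, go over the lid and come down behind it.

```bash
python3 -m pendant '[[-1,0,0,-0.035,0.068],[-1,0.0456,-0.0375,0,0],[-1,0.0456,-0.0375,0,0],[-1,0.0456,-0.0375,0,0],[-1,0.0456,-0.0375,0,0],[-1,0.0456,-0.0375,0,0],[-1,0.0456,-0.0375,0,0],[-1,0.0456,-0.0375,0,0]]' 60 && python3 -m pendant '[[-1,0.0456,-0.0375,0,0],[-1,0.0456,-0.0375,0,0],[-1,0.0456,-0.0375,0,0],[-1,0.0456,-0.0375,0,0],[-1,0.0456,-0.0375,0,0],[-1,0.0456,-0.0375,0,0],[-1,0.0456,-0.0375,0,0],[-1,0,0,0,0]]'
```

```text
clock: 2.2
tcp_pos: [0.419, -0.2232, 0.2541]
orientation: [0.0, 0.994, 0.111, 0.0]
wrist_force: [0.8, -1.3, -1.2]
finger_gap: -0.0002
grip_force: 0.0
clock: 3.2
tcp_pos: [0.673, 0.1052, 0.251]
orientation: [-0.0, 0.994, 0.113, -0.001]
wrist_force: [-0.1, -0.1, -1.0]
finger_gap: -0.0
grip_force: 0.0
```

```bash
python3 -m pendant '[[-1,0,0,0.033,0],[-1,0,0,0.033,0],[-1,-0.03,0,0,0],[-1,-0.03,0,0,0],[-1,-0.014,0,0.004,0],[-1,-0.014,0,0.004,0],[-1,-0.012,0,0.006,0],[-1,-0.012,0,0.006,0]]' && python3 - <<'E'
from h import *
shot('scene','s1')
E
```

```text
clock: 4.2
tcp_pos: [0.5612, 0.0759, 0.1696]
orientation: [0.0, 0.994, 0.11, 0.001]
wrist_force: [-2.7, -1.5, 8.8]
finger_gap: -0.0002
grip_force: 4.0
```

View pics/s1.png

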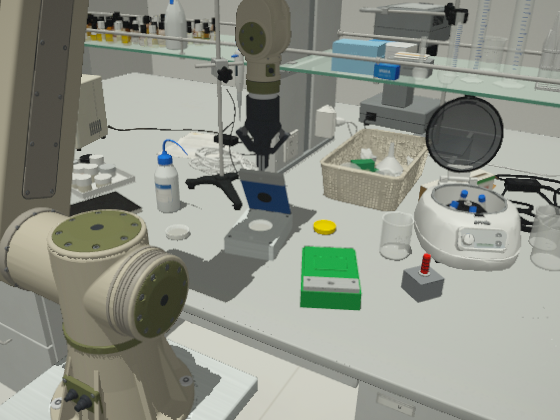

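The picture shows the finger behind the lid, which is swinging down at (265,195), so I'll continue the arc.

```bash
python3 -m pendant '[[-1,-0.008,0,0.011,0],[-1,-0.008,0,0.011,0],[-1,-0.008,0,0.01,0],[-1,-0.008,0,0.01,0],[-1,-0.006,0,0.012,0],[-1,-0.006,0,0.012,0],[-1,-0.004,0,0.0095,0],[-1,-0.003,0,0.0095,0]]'
```

```text
clock: 5.25
tcp_pos: [0.5123, 0.0656, 0.082]
orientation: [0.0, 0.994, 0.111, -0.0]
wrist_force: [-0.2, 0.6, 0.0]
finger_gap: 0.0
grip_force: 0.2
```

```bash
python3 -m pendant '[[-1,-0.002,0,0.004,0],[-1,0,0,0.004,0],[-1,0,0,0.002,0],[-1,0,0,0,0]]'; python3 -m pendant '[[-1,0,0,0.002,0],[-1,0,0,0.001,0],[-1,0,0,0,0]]'
```

```text
clock: 5.75
tcp_pos: [0.5108, 0.0652, 0.0728]
orientation: [0.0, 0.994, 0.111, 0.0]
wrist_force: [1.2, -1.0, 0.3]
finger_gap: -0.0003
grip_force: 0.0
clock: 6.12
tcp_pos: [0.5106, 0.0652, 0.0697]
orientation: [0.0, 0.994, 0.111, -0.0]
wrist_force: [-0.1, -0.1, 0.3]
finger_gap: -0.0
grip_force: 0.0
```

```bash
python3 -m pendant '[[-1,0,0,0.002,0],[-1,0,0,0,0]]';  python3 - <<'E'
from h import *
a=shot('scene');t=shot('top')
k=np.hstack([cv2.resize(a[130:270,200:340],(400,400),interpolation=cv2.INTER_CUBIC),cv2.resize(t[165:265,235:335],(400,400),interpolation=cv2.INTER_CUBIC)])
cv2.imwrite('pics/s2.png',k[...,::-1])
E
```

```text
clock: 6.38
tcp_pos: [0.5105, 0.0652, 0.0676]
orientation: [0.0, 0.994, 0.111, -0.0]
wrist_force: [0.1, 0.5, 0.1]
finger_gap: -0.0001
grip_force: 0.0
```

View pics/s2.png

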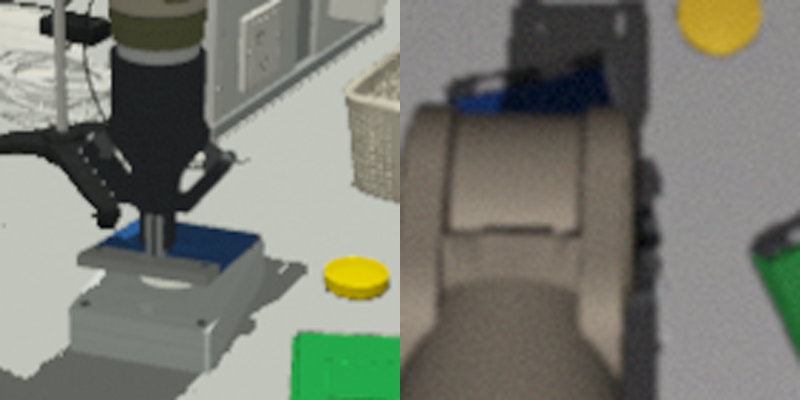

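```bash
python3 - <<'E'
from h import *
np.set_printoptions(precision=0,suppress=True)
print(env.finger_overhang)
e=np.array([.9755,.2198,0]);n=np.array([-.2198,.9755,0]);H=np.array([.6268,.0918,.04])
f=lambda P:((proj('scene',P)-[200,130]+.5)*400/140)
print('tip',f([.5105,.0652,.0506]),f([.5105,.0652,.0676]))
for t in(0,.05,.1,.15,.2,.25,.3):
    P=lambda r,w:H-e*r*np.cos(t)+n*w+np.array([0,0,r*np.sin(t)])
    print(t,f([P(.161,.055),P(.161,-.055)]).ravel())
print('base',f([H-e*.162+n*.06,H-e*.162-n*.06]).ravel())
E
```

```text
0.017
tip [[157. 284.]] [[157. 266.]]
0 [ 76. 309. 205. 330.]
0.05 [ 76. 300. 206. 321.]
0.1 [ 76. 291. 206. 312.]
0.15 [ 76. 282. 207. 303.]
0.2 [ 77. 272. 207. 293.]
0.25 [ 77. 263. 208. 283.]
0.3 [ 78. 253. 209. 273.]
base [ 70. 308. 211. 332.]
```

```bash
python3 -m pendant '[[-1,0,0,0,0]]'; python3 - <<'E'
from h import *
print({k:np.round(v,3) for k,v in env.get_state().items()})
a=shot('scene')
k=cv2.resize(a[165:265,215:315],(600,600),interpolation=cv2.INTER_CUBIC)
p=cv2.imread('pics/s2.png')[:,:400,::-1]
print(np.abs(cv2.resize(a[130:270,200:340],(400,400),interpolation=cv2.INTER_CUBIC).astype(int)-p).mean())
cv2.imwrite('pics/s3.png',k[...,::-1])
E
```

```text
clock: 6.6
tcp_pos: [0.5106, 0.0652, 0.0678]
orientation: [0.0, 0.994, 0.111, -0.0]
wrist_force: [0.3, -0.4, 0.5]
finger_gap: 0.0
grip_force: 0.0
{'clock': np.float64(6.6), 'joint_pos': array([-0.029,  0.296, -0.366,  0.908, -0.   ,  2.891]), 'qvel': array([ 0.001,  0.   , -0.001, -0.001,  0.   , -0.001]), 'tau': array([-0.0000e+00, -4.3246e+01,  2.6026e+01,  1.0000e-03, -0.0000e+00,
       -0.0000e+00]), 'tcp_pos': array([0.511, 0.065, 0.068]), 'orientation': array([ 0.   ,  0.994,  0.111, -0.   ]), 'wrist_force': array([ 0.322, -0.406,  0.55 ]), 'ft_torque': array([-0.037,  0.032, -0.011]), 'grip_force': np.float64(0.0), 'finger_gap': np.float64(0.0)}
0.63455
```

View pics/s3.png

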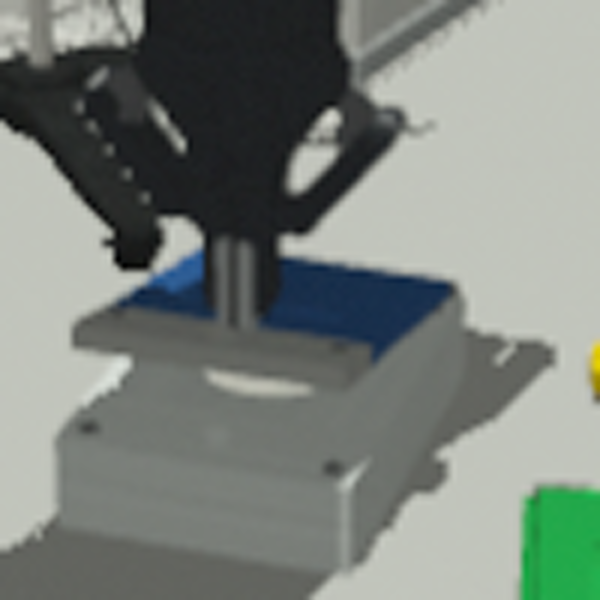

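```bash
python3 - <<'E'
from h import *
np.set_printoptions(precision=1,suppress=True)
for d in(-.017,0,.03,.06,.1,.15,.2): print(d,proj('scene',[.5612,.0759,.1696+d])[0],proj('scene',[.5106,.0652,.0678+d])[0])
for r in(.125,.143,.161):
  for t in(.2,.25,.3):
    e=np.array([.9755,.2198,0]);H=np.array([.6268,.0918,.04]);P=H-e*(r*np.cos(t)-.01*np.sin(t))+[0,0,r*np.sin(t)+.01*np.cos(t)]
    print(r,t,P[2].round(3),(proj('scene',P)[0]-[215,165]+.5)*6)
E
```

```text
-0.017 [261.7 181.1] [254.5 229. ]
0 [261.8 174.4] [254.5 222.6]
0.03 [261.9 162.4] [254.5 211.1]
0.06 [261.9 150.2] [254.5 199.4]
0.1 [262.1 133.4] [254.5 183.4]
0.15 [262.2 111.8] [254.5 162.7]
0.2 [262.4  89.4] [254.5 141.2]
0.125 0.2 0.075 [237.7 334.3]
0.125 0.25 0.081 [239.2 318.6]
0.125 0.3 0.086 [241.  302.7]
0.143 0.2 0.078 [223.1 346.2]
0.143 0.25 0.085 [224.8 328. ]
0.143 0.3 0.092 [226.8 309.6]
0.161 0.2 0.082 [208.1 358.4]
0.161 0.25 0.09 [210.  337.7]
0.161 0.3 0.097 [212.2 316.7]
```

The picture shows the lid still about 0.22 rad open, with the finger ending at the blue/steel boundary (240,325). The reported tip is lower than the lid's top there, and no force is felt. I'll raise the tool and look again.

```bash
python3 -m pendant '[[-1,0,0,-0.01,0],[-1,0,0,-0.015,0],[-1,0,0,-0.02,0],[-1,0,0,-0.02,0],[-1,0,0,0,0]]'; python3 - <<'E'
from h import *
a=shot('scene')
k=cv2.resize(a[155:255,215:315],(600,600),interpolation=cv2.INTER_CUBIC)
cv2.imwrite('pics/s4.png',k[...,::-1])
E
```

```text
clock: 7.28
tcp_pos: [0.5124, 0.0652, 0.1353]
orientation: [0.0, 0.994, 0.111, 0.002]
wrist_force: [0.4, 0.1, -0.1]
finger_gap: -0.0003
grip_force: 0.0
```

View pics/s4.png

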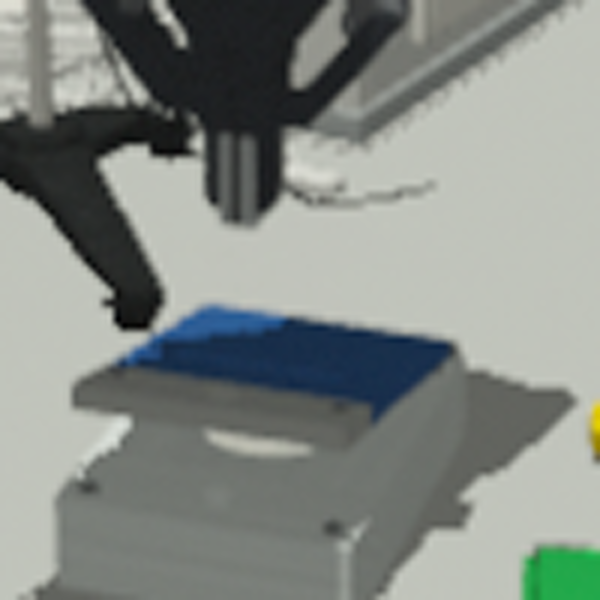

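The fingertip shows at (240,222), about 11 source pixels above where the reported pose puts it. The lid is at about 0.22 rad. That means the tip had only just reached the lid, so I'll go down in small steps and watch the force.

```bash
python3 -m pendant '[[-1,-0.008,0,0.03,0],[-1,0,0,0.03,0],[-1,0,0,0.01,0],[-1,0,0,0,0]]'; python3 -m pendant '[[-1,0,0,0.004,0],[-1,0,0,0.004,0],[-1,0,0,0,0]]'
```

```text
clock: 7.82
tcp_pos: [0.5021, 0.0635, 0.0621]
orientation: [-0.0, 0.994, 0.111, -0.001]
wrist_force: [-0.6, 0.8, 0.3]
finger_gap: 0.0001
grip_force: 0.0
clock: 8.2
tcp_pos: [0.503, 0.0634, 0.0549]
orientation: [0.0, 0.994, 0.111, 0.0]
wrist_force: [-0.3, 0.7, -0.0]
finger_gap: -0.0003
grip_force: 0.0
```

```bash
python3 -m pendant '[[-1,0,0,0.004,0],[-1,0,0,0.002,0],[-1,0,0,0,0]]'
```

```text
clock: 8.57
tcp_pos: [0.5027, 0.0634, 0.0486]
orientation: [0.0, 0.994, 0.111, -0.0]
wrist_force: [-0.3, 0.4, -0.9]
finger_gap: 0.0001
grip_force: 0.0
```

```bash
cat > lid.py <<'E'
from h import *
from scipy.optimize import minimize_scalar
# dark bar / base edge profile along columns left of the nose
p=cv2.imread('pics/s4.png')[...,::-1]
a=cv2.resize(shot('scene')[155:255,215:315],(600,600),interpolation=cv2.INTER_CUBIC)
T=cv2.cvtColor(np.ascontiguousarray(p[360:450,75:200]),cv2.COLOR_RGB2GRAY)
r=cv2.matchTemplate(cv2.cvtColor(a[330:560,55:220],cv2.COLOR_RGB2GRAY),T,cv2.TM_CCOEFF_NORMED)
print(cv2.minMaxLoc(r)[1],'bar shift px(crop)',cv2.minMaxLoc(r)[3][1]-30)
T=cv2.cvtColor(np.ascontiguousarray(p[130:225,200:285]),cv2.COLOR_RGB2GRAY)
r=cv2.matchTemplate(cv2.cvtColor(a[:,150:350],cv2.COLOR_RGB2GRAY),T,cv2.TM_CCOEFF_NORMED)
print(cv2.minMaxLoc(r)[1],'finger shift',cv2.minMaxLoc(r)[3][1]-130,cv2.minMaxLoc(r)[3][0]-50)
for y in range(330,520,10): print(y,a[y,130].tolist(),a[y,240].tolist())
E
python3 lid.py
```

```text
0.6409993767738342 bar shift px(crop) 40
0.6626163125038147 finger shift 229 41
330 [98, 100, 94] [31, 34, 35]
340 [197, 201, 192] [31, 34, 35]
350 [194, 197, 188] [29, 31, 34]
360 [193, 197, 188] [85, 88, 86]
370 [192, 195, 187] [102, 105, 102]
380 [151, 161, 168] [100, 104, 101]
390 [38, 60, 87] [101, 104, 101]
400 [24, 46, 75] [100, 103, 101]
410 [45, 59, 79] [100, 104, 101]
420 [89, 92, 88] [101, 103, 101]
430 [89, 93, 88] [100, 104, 101]
440 [90, 92, 88] [96, 99, 96]
450 [92, 94, 89] [90, 92, 88]
460 [98, 101, 95] [90, 93, 88]
470 [99, 101, 95] [94, 97, 91]
480 [111, 115, 110] [99, 101, 95]
490 [115, 118, 113] [101, 102, 97]
500 [114, 119, 113] [112, 116, 111]
510 [118, 123, 117] [115, 119, 114]
```

```bash
python3 -m pendant '[[-1,0,0,0.004,0],[-1,0,0,0.002,0],[-1,0,0,0,0]]'; python3 lid.py | head -2;  python3 -m pendant '[[-1,0,0,0.002,0],[-1,0,0,0.001,0],[-1,0,0,0,0]]';python3 lid.py | head -2
```

```text
clock: 9.0
tcp_pos: [0.5027, 0.0634, 0.0426]
orientation: [0.0, 0.994, 0.111, -0.0]
wrist_force: [0.5, 0.1, 0.1]
finger_gap: 0.0
grip_force: 0.1
0.6772796511650085 bar shift px(crop) 83
0.6627262830734253 finger shift 331 65
clock: 9.43
tcp_pos: [0.5025, 0.0634, 0.0397]
orientation: [0.0, 0.994, 0.111, -0.0]
wrist_force: [-1.8, 0.0, 2.1]
finger_gap: 0.0001
grip_force: 1.2
0.702268123626709 bar shift px(crop) 86
0.6593717336654663 finger shift 248 40
```

```bash
python3 -m pendant '[[-1,0,0,0.002,0],[-1,0,0,0.001,0],[-1,0,0,0,0]]';python3 lid.py | head -1;  python3 -m pendant '[[-1,0,0,0.002,0],[-1,0,0,0,0]]';python3 lid.py | head -1
```

```text
clock: 9.85
tcp_pos: [0.5025, 0.0634, 0.0375]
orientation: [0.0, 0.994, 0.111, -0.0]
wrist_force: [-5.9, -1.6, 12.1]
finger_gap: -0.0001
grip_force: 5.6
0.706500232219696 bar shift px(crop) 75
clock: 10.15
tcp_pos: [0.5025, 0.0634, 0.0372]
orientation: [0.0, 0.994, 0.111, 0.0]
wrist_force: [-10.7, 0.1, 25.8]
finger_gap: 0.0001
grip_force: 13.1
0.7034068703651428 bar shift px(crop) 75
```

The hard stop came at a reported z of 0.0372, so the true fingertip height is the reported z plus 0.013. I'll lift off and go above the pin with the gripper partly open.

```bash
python3 -m pendant '[[-1,0,0,-0.02,0],[-1,0,0,-0.05,0],[-1,0,0,-0.04,0],[-0.1,-0.008,0.056,0,0],[-0.1,-0.008,0.056,0,0],[-0.1,-0.008,0.056,0,0],[-0.1,-0.008,0.056,0,0],[-0.1,-0.008,0.056,0,0]]';python3 -m pendant '[[-0.1,-0.008,0.056,0,0],[-0.1,-0.008,0.0567,0,0],[-0.1,0,0,0,0],[-0.1,0,0,0,0]]'; python3 - <<'E'
from h import *
np.set_printoptions(precision=1,suppress=True)
a=shot('scene');t=shot('top')
s=env.get_state()['tcp_pos'];print(proj('scene',s+[0,0,.013])-[385,170],proj('scene',[[.534,-.332,.091],[.534,-.332,.045]])-[385,170])
k=np.hstack([cv2.resize(a[170:320,360:510],(400,400),interpolation=cv2.INTER_CUBIC),cv2.resize(t[160:260,370:470],(400,400),interpolation=cv2.INTER_CUBIC)])
cv2.imwrite('pics/s5.png',k[...,::-1])
E
```

```text
clock: 11.2
tcp_pos: [0.526, -0.2206, 0.1446]
orientation: [0.0, 0.994, 0.111, 0.001]
wrist_force: [0.3, -0.3, -0.0]
finger_gap: 0.0385
grip_force: 0.0
clock: 11.7
tcp_pos: [0.5344, -0.3319, 0.144]
orientation: [-0.001, 0.994, 0.11, -0.0]
wrist_force: [0.3, -0.0, 1.2]
finger_gap: 0.0384
grip_force: 0.0
[[46.8 55.8]] [[ 42.3  84.8]
 [ 38.9 103.8]]
```

View pics/s5.png

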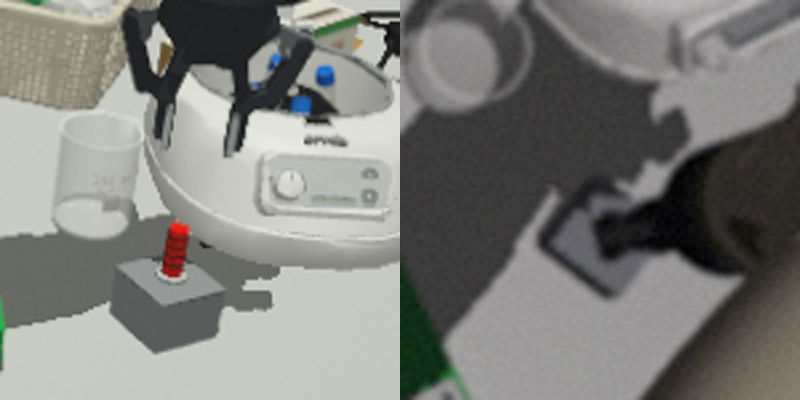

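The fingertips show at scene-crop (163,145) and (230,152), and the red handle at (177,250). Their midpoint matches the corrected prediction to within 2 px, so I'll descend and grasp.

```bash
python3 -m pendant '[[-0.1,0,0,0.03,0],[-0.1,0,0,0.03,0],[-0.1,0,0,0.025,0],[-0.1,0,0,0.014,0],[-0.1,0,0,0,0]]'; python3 -m pendant '[[-1,0,0,0,0],[-1,0,0,0,0],[-1,0,0,0,0],[-1,0,0,0,0],[-1,0,0,0,0]]' 100
```

```text
clock: 12.42
tcp_pos: [0.5342, -0.3306, 0.0452]
orientation: [-0.001, 0.994, 0.111, -0.001]
wrist_force: [-0.1, -0.5, 0.0]
finger_gap: 0.0385
grip_force: 0.0
clock: 13.05
tcp_pos: [0.5352, -0.3315, 0.0473]
orientation: [-0.0, 0.994, 0.111, 0.001]
wrist_force: [-0.7, 5.4, 6.3]
finger_gap: 0.0136
grip_force: 97.6
```

```bash
cat > red.py <<'E'
from h import *
a=shot('scene').astype(int);s=env.get_state();p=s['tcp_pos']
m=(a[...,0]>110)&(a[...,1]<70)&(a[...,2]<70)
u=proj('scene',p)[0]
yy,xx=np.mgrid[:420,:560];m&=(abs(xx-u[0])<40)&(abs(yy-u[1])<60)
ys,xs=np.nonzero(m);print('red n',len(xs),'cols',xs.min(),xs.max(),'rows',ys.min(),ys.max(),'mean',xs.mean().round(1),ys.mean().round(1),'tcp px',u.round(1),'gap',s['finger_gap'],s['wrist_force'].round(1))
E
python3 red.py; python3 -m pendant '[[-1,0,0,-0.01,0],[-1,0,0,-0.02,0],[-1,0,0,-0.03,0],[-1,0,0,-0.03,0],[-1,0,0,0,0]]'; python3 red.py
```

```text
red n 85 cols 422 430 rows 254 273 mean 426.1 263.8 tcp px [424.  272.5] gap 0.013661370751496172 [-0.7  4.4  6.3]
clock: 13.72
tcp_pos: [0.5363, -0.3341, 0.1395]
orientation: [0.003, 0.994, 0.11, 0.002]
wrist_force: [0.3, -0.2, -1.7]
finger_gap: 0.0132
grip_force: 97.5
red n 91 cols 430 439 rows 214 234 mean 434.6 224.2 tcp px [431.6 234.8] gap 0.013697914478441995 [-0.3 -0.4 -1.6]
```

```bash
cat >> red.py <<'E'
np.set_printoptions(precision=1,suppress=True)
for lo,hi in((0,.33),(.33,.67),(.67,1.01)):
    h=ys.max()-ys.min()+1;k=(ys-ys.min()>=lo*h)&(ys-ys.min()<hi*h);print('third',xs[k].mean().round(2),ys[k].mean().round(2))
print('pred top/mid/bot/tip',proj('scene',[p+[0,0,.0255+d] for d in(.021,0,-.021,-.06)]).ravel())
E
python3 red.py
```

```text
red n 90 cols 429 438 rows 215 235 mean 433.8 225.2 tcp px [431.  235.5] gap 0.013565695507087644 [-0.5 -0.1 -0.1]
third 435.24 217.34
third 434.0 225.35
third 432.13 232.67
pred top/mid/bot/tip [434.6 214.8 433.  224.2 431.3 233.5 428.4 250.3]
```

The handle pixels match the prediction for an upright pin on the TCP axis, with its tip 34.5 mm below the TCP. I'll carry it over the lid hole.

```bash
python3 -m pendant '[[-1,0,0,-0.02,0],[-1,0.0055,-0.0565,0,0],[-1,0.0055,-0.0565,0,0],[-1,0.0055,-0.0565,0,0],[-1,0.0055,-0.0565,0,0],[-1,0.0055,-0.0565,0,0],[-1,0.0055,-0.0565,0,0],[-1,0.0055,-0.0565,0,0]]';python3 -m pendant '[[-1,0,0,0.02,0],[-1,0,0,0.02,0],[-1,0,0,0,0],[-1,0,0,0,0]]';python3 red.py; python3 - <<'E'
from h import *
np.set_printoptions(precision=1,suppress=True)
a=shot('scene');s=env.get_state()['tcp_pos'];o=[205,140]
e=np.array([.9755,.2198,0]);H=np.array([.6268,.0918,.04])
for t in(0,.05): print(t,(proj('scene',H-e*(.143*np.cos(t)-.01*np.sin(t))+[0,0,.143*np.sin(t)+.01*np.cos(t)])-o+.5)*6)
print('tip pred',(proj('scene',s-[0,0,.0345])-o+.5)*6,s)
cv2.imwrite('pics/s6.png',cv2.resize(a[140:240,205:305],(600,600),interpolation=cv2.INTER_CUBIC)[...,::-1])
E
```

```text
clock: 14.82
tcp_pos: [0.4839, 0.0638, 0.1545]
orientation: [0.0, 0.994, 0.11, -0.001]
wrist_force: [0.2, 0.4, -0.5]
finger_gap: 0.0136
grip_force: 97.8
clock: 15.32
tcp_pos: [0.485, 0.0621, 0.1157]
orientation: [0.0, 0.994, 0.11, -0.0]
wrist_force: [0.7, -0.0, -0.3]
finger_gap: 0.0135
grip_force: 97.9
red n 46 cols 247 253 rows 191 209 mean 249.4 200.8 tcp px [249.9 208.5] gap 0.01328055996941364 [-0.6 -0.1 -0.5]
third 249.42 193.47
third 248.8 201.0
third 249.55 207.05
pred top/mid/bot/tip [249.9 189.7 249.9 198.2 249.9 206.7 250.  222. ]
0 [[279.2 566.3]]
0.05 [[279.7 549.3]]
tip pred [[273.2 494.1]] [0.5 0.1 0.1]
```

View pics/s6.png

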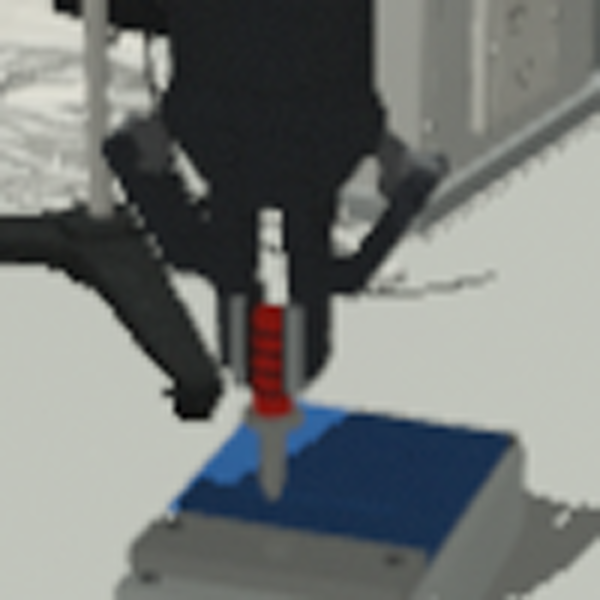

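The picture shows the pin upright with its tip at (273,500). The lid hole is at (275,550) and the lid is about 0.05 rad open. A small xy correction, then insert.

```bash
python3 -m pendant '[[-1,0.002,0.0015,0,0],[-1,0,0,0.012,0],[-1,0,0,0.008,0],[-1,0,0,0.006,0],[-1,0,0,0,0]]';python3 -m pendant '[[-1,0,0,0.005,0],[-1,0,0,0.005,0],[-1,0,0,0,0]]'
```

```text
clock: 16.05
tcp_pos: [0.4869, 0.0613, 0.089]
orientation: [-0.0, 0.994, 0.111, -0.001]
wrist_force: [0.5, -0.4, 0.0]
finger_gap: 0.0134
grip_force: 97.8
clock: 16.42
tcp_pos: [0.4881, 0.0615, 0.0797]
orientation: [-0.0, 0.994, 0.111, 0.001]
wrist_force: [1.8, 1.7, -2.3]
finger_gap: 0.0137
grip_force: 97.9
```

```bash
python3 -m pendant '[[-1,0,0,0.004,0],[-1,0,0,0.004,0],[-1,0,0,0,0]]';python3 -m pendant '[[-1,0,0,0.003,0],[-1,0,0,0.003,0],[-1,0,0,0,0]]'
```

```text
clock: 16.8
tcp_pos: [0.4879, 0.0615, 0.0716]
orientation: [-0.0, 0.994, 0.111, 0.0]
wrist_force: [2.7, 3.4, -1.2]
finger_gap: 0.0136
grip_force: 98.0
clock: 17.18
tcp_pos: [0.4877, 0.0614, 0.0656]
orientation: [-0.0, 0.994, 0.111, 0.0]
wrist_force: [4.4, 3.2, -0.6]
finger_gap: 0.0134
grip_force: 98.1
```

```bash
python3 -m pendant '[[-1,0.001,-0.001,0.002,0],[-1,0,0,0.003,0],[-1,0,0,0,0]]';python3 -m pendant '[[-1,0,0,0.003,0],[-1,0,0,0.002,0],[-1,0,0,0,0]]'
```

```text
clock: 17.55
tcp_pos: [0.4877, 0.0622, 0.0603]
orientation: [0.0, 0.994, 0.111, -0.001]
wrist_force: [2.4, 0.3, -0.4]
finger_gap: 0.0136
grip_force: 98.0
clock: 17.92
tcp_pos: [0.4878, 0.0624, 0.0555]
orientation: [0.0, 0.994, 0.111, -0.0]
wrist_force: [0.9, -0.8, 0.1]
finger_gap: 0.0133
grip_force: 98.0
```

```bash
python3 -m pendant '[[-1,0,0,0.002,0],[-1,0,0,0.002,0],[-1,0,0,0,0]]';python3 -m pendant '[[-1,0,0,0.002,0],[-1,0,0,0,0]]';python3 -m pendant '[[-1,0,0,0.002,0],[-1,0,0,0,0]]'
```

```text
clock: 18.3
tcp_pos: [0.4878, 0.0624, 0.0522]
orientation: [0.0, 0.994, 0.111, -0.0]
wrist_force: [-1.1, -1.8, 8.0]
finger_gap: 0.0137
grip_force: 99.0
clock: 18.55
tcp_pos: [0.4879, 0.0624, 0.0519]
orientation: [0.0, 0.994, 0.111, 0.0]
wrist_force: [-6.2, -0.4, 21.6]
finger_gap: 0.0134
grip_force: 100.9
clock: 18.8
tcp_pos: [0.4881, 0.0624, 0.0516]
orientation: [0.001, 0.994, 0.111, 0.001]
wrist_force: [-10.7, -0.2, 36.0]
finger_gap: 0.0137
grip_force: 102.8
```

```bash
python3 -m pendant '[[-1,0,0,-0.0015,0],[-1,0,0,0,0],[-1,0,0,0,0],[-1,0,0,0,0]]'; python3 red.py; python3 lid.py|head -1
```

```text
clock: 19.3
tcp_pos: [0.488, 0.0624, 0.0518]
orientation: [0.0, 0.994, 0.111, 0.0]
wrist_force: [-7.0, -1.2, 25.0]
finger_gap: 0.0136
grip_force: 100.7
red n 37 cols 248 253 rows 216 233 mean 250.0 225.2 tcp px [250.4 232.8] gap 0.013235091517280598 [-8.  -0.7 25.5]
third 249.77 217.62
third 249.67 225.0
third 250.33 231.93
pred top/mid/bot/tip [250.4 215.  250.4 223.1 250.4 231.1 250.5 245.7]
0.7022398710250854 bar shift px(crop) 90
```

```bash
python3 -c "
from workcell import env
print(env.hand_in())"
```

```text
the job is handed in; nothing more can be done
None
```

The job is handed in at about 19 s: the lid is down on its hard stop, the pin is through both holes, and the arm is still holding it pressed down with about 25 N (shutting needs 5 to 6 N). I moved none of the bystanders, though I took no final picture of them.

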